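# Stow the scraper and hold the sprung bin lid

## Task

Help clear up the bench: first slide the flat scraper blade-first into the slot of the wooden holder until it is fully home, and let go of it. Then raise the sprung lid of the green sweepings bin by its orange bar until it is past its balance point (white pointers beyond the red mark) without letting it fly all the way open, bring it back to just below that point (pointers on the green mark), and finish while still holding it there, so that the dustpan can be emptied and the lid would fall shut if you let go. Leave the brass watering rose, the red labels and the black pots where they stand.

Things in the scene. Friction and masses are not known exactly. Their poses are not given: they have to be found in the camera images.
- scraper: loose flat scraper, 0.13 to 0.21 kg. Red handle 110 x 24 x 30 mm (x, y, z); origin on the underside, in the middle of the handle. Its x axis points along the tool to the blade edge. Steel blade 80 mm wide (y), 4 mm thick, its underside level with the handle's underside, from 50 to 150 mm ahead of the origin. A red neck, 50 mm wide, 10 mm high, covers the blade up to 65 mm ahead.
- scraper_grip (a point): the middle of the scraper's handle, 15 mm above its underside; grip across the 24 mm width (y)
- scraper_tip (a point): the middle of the scraper's leading blade edge, 150 mm ahead of the handle's middle, 2 mm above the underside
- holder: wooden slotted block, fixed to the bench, 100 x 130 x 38 mm; origin under its centre. The slot's mouth is in its front face (-x side, 50 mm from the origin), and the blade goes in along the holder's +x. Slot 90 mm wide (y, centred), from 4 to 14 mm above the bench, 85 mm deep; when the scraper is home its handle sticks out in front.
- slot_end (a point): middle of the slot's closed end (35 mm behind the holder's origin along x, 9 mm above the bench), where the blade edge stops
- bin: green sheet metal sweepings bin, fixed to the bench, 160 x 200 mm and 100 mm high; origin under its centre, its -x side is the front where the lid's bar is, its y axis is parallel to the hinge. Dark quadrants of 105 mm radius about the hinge, 116 mm either side of the centre, have a green mark at lid angles 0.76 to 0.92 rad and a red one at 1.0; the lid's white pointers run along them.
- lid_hinge (a point): middle of the lid's hinge axis, fixed to the bin: 80 mm behind the bin's origin along x, 100 mm up
- lid_bar (a point): middle of the lid's orange bar: round, 12 mm thick, 112 mm long, parallel to the hinge, on arms 45 mm either side. With the lid shut it lies 205 mm in front of the hinge axis (bin -x) and 25 mm above it; it keeps to a 206.5 mm circle about the hinge. A gap of 33 mm lies between it and the lid's front edge, nothing below it. Grip it from above, fingers closing along bin x, where it can turn.
- lid (a joint): angle of the 0.95 kg steel lid in rad: 0 shut (level, at the start), grows as it opens, 1.5 at its stop (nearly upright). An over-centre spring helps it: below the balance point at 1.0 rad it falls shut, beyond it it swings open by itself, each way with less than 2 N at the bar.
- brass_rose: bystander: brass watering-can rose, 70 mm across, 59 mm high, origin under its centre
- red_labels: bystander: bundle of red stick labels, 108 x 17 x 10 mm, origin under its centre
- black_pots: bystander: stack of black plastic pots, 76 mm across, 108 mm high, origin under its centre
Mind the look-alikes: they are no part of the job. Several things look just like the holder: the one meant starts farthest from the robot's base.

How it is judged (in metres and radians):
On the way, in this order (a step that is already met when the one before it is completed fails the run):
1. the scraper is fully home in the slot and let go (x of scraper_tip in the frame of holder above 0.025 m and z of scraper_tip in the frame of holder below 0.016 m and horizontal distance between scraper_tip and slot_end below 0.018 m and angle between the x axis of scraper and the x axis of holder, either way round below 0.15 rad and contact force between the fingers and scraper below 0.05 N and value of joint lid below 0.1 rad), for 0.2 s.
2. the lid is raised past its balance point (value of joint lid above 1.03 rad), for 0.1 s.
At the end, for the whole second after the job is handed in: The lid is held still by the fingers between 0.72 and 0.96 rad, just below its balance point at 1.0 rad, after having been raised past 1.03 rad; the scraper lies in the holder's slot, its blade edge within 10 mm of the slot's end, in line with the slot within 0.15 rad (value of joint lid between 0.72 and 0.96 rad and velocity of joint lid between -0.1 and 0.1 rad/s and contact force between the fingers and bin above 0.05 N and contact force between scraper and bin below 0.05 N and x of scraper_tip in the frame of holder above 0.025 m and z of scraper_tip in the frame of holder below 0.016 m and horizontal distance between scraper_tip and slot_end below 0.018 m and angle between the x axis of scraper and the x axis of holder, either way round below 0.15 rad); the arm keeps its last pose, push and grip.
It fails at once if the lid flies open to its stop (beyond 1.4 rad) (value of joint lid above 1.4 rad).
It fails at once if the brass rose is moved more than 30 mm (distance of brass_rose from where it was at the start of the episode above 0.03 m).
It fails at once if the red labels are moved more than 30 mm (distance of red_labels from where it was at the start of the episode above 0.03 m).
It fails at once if the black pots are moved more than 30 mm (distance of black_pots from where it was at the start of the episode above 0.03 m).
It also fails if it takes over 58 s, if anything falls off the work surface, if the arm or the gripper's body presses on something with over 40 N, if the wrist force passes 120 N, or if a joint passes its speed limit or range.

## Robot

A 6-joint arm with a two-finger parallel gripper is mounted at the origin on the work surface; the furniture and walls round the work are solid. World frame = base frame: x ahead of the robot, y to its left, z up, the work surface at z = 0. Lengths are in mm, angles in degrees, forces in N, time in s.
With the tool pointing down it reaches from about 300 to 850 mm from the base axis. Payload 4.2 kg.
Tool frame: the origin (TCP) lies between the finger pads; the fingertips stand 25 mm ahead of it and the grasp point (between the pads) lies 6 mm ahead of it; x points along the fingers, y is the direction in which the jaws open and shut, and the axes are right-handed (so a half turn about x gives the same grasp; the last joint's range is limited). The gripper opens to 91 mm and grips with 3 to 60 N. Pads are 32 mm wide; open, the fingers measure 118 mm over their backs; the gripper's body (76 mm by 178 mm) begins 60 mm behind the grasp point.
Start: joints at [69.844, 18.312, 89.639, -0, 72.044, -1.146], TCP at [187.306, 543.652, 238.976] pointing down, gripper open.
Joint ranges: [-177.97, 177.97], [-48.28, 115.42], [12.27, 149.76], [-77.06, 257.06], [2.81, 150.46], [-146.56, 146.56]. Speed limits (degrees/s): [147.25, 147.25, 180, 180, 180, 180].

## Interface

Orientations are given as [roll, pitch, yaw] about the fixed x, y, z axes, in that order (R = Rz(yaw) Ry(pitch) Rx(roll)).
In Python, from workcell import env gives the robot as it stands.
- The arm moves only by the tool jog_arm, never from a script. Its argument "plan" is one flat list of numbers, 4 for each row, row after row: the shift along the tool's x, y, z in cm, then the turn about the tool's x in units of 6 degrees (1.0 is 6 degrees). In form: [tx, ty, tz, turn, tx, ty, tz, turn, ...]. A call has 1 to 12 rows; each row shifts and turns the commanded pose from where the row before left it, along the tool's axes as they then stand; what a row does not reach is not made up. A row lasts 1/12 s, in which the tool goes at most 41.7 mm and 7.16 degrees, less where a joint would pass 70% of its speed; a pose out of reach is approached as far as the arm can. A call with a gripper value outside its range is refused whole. "claw" is the finger opening in cm, from 0 to 9.12, set as the call begins (left out, the last holds). The fingers move at their own pace and stop on an object; "newtons" is the grip in N (left out, the last holds). Time passes only in rows, so rows that do not move let the fingers close. It gives the time, the measured TCP pose, the force and the opening at its end, in the units of the state.
- env.state(): the state, without advancing time (a new reading comes with each control period).
- env.grab_frame(name): name is "scene" or "top" or "wrist"; returns the picture (400x640x3 uint8, red, green, blue); there is no depth.
- env.calibration(name): a dict with "vertical_fov" (degrees; the focal length in pixels is half the picture's height over the tangent of half this angle, whatever the lens; pixels are square), "cx", "cy" (the principal point, pixels), "origin" and "orientation" of the camera in the world; the wrist camera has in their place "T_tool_cam" (4x4, takes a point from camera to tool coordinates, whose origin is the TCP and whose axes are the tool frame's). Camera axes: x right, y down, z forward; pixel columns grow to the right and rows downward; lengths in mm; the calibration is good to about 2 mm. A picture is of the moment at which its call begins: read the wrist's pose just before it. calibration takes no time and is no camera call.
- env.job_done(): hands the job in, once; it reports no verdict.
The state is a dict: "time_s": time; "qpos": joint angles; "qvel": joint speeds; "effort": joint torques, N m; "ee_pos": TCP position; "ee_rot": TCP orientation; "force": force on the tool from outside, world axes, zero at the start; "torque": the same for the moment, N m; "gripper_width": finger opening in mm.
Only numpy, scipy, OpenCV 4.12 (cv2) and the standard library are available. Lean on these libraries where they do the work, as an engineer would, in place of code of your own. Each camera call takes 0.05 s, during which the arm holds its last target.

## Working session

There is one attempt and no reset: what is moved stays moved. The work goes in short steps, Python scripts to look and compute and a tool call to move; the robot and the scene stay as the last step left them, time stands still between calls to the robot, and variables do not carry over. Pictures are saved under pics/ and viewed, and the job is handed in when it is done.

Besides the shell and the picture viewer there is one more tool, called after "Request:" in YAML: its name, and indented under it one key for each argument. jog_arm: Moves the arm, as the interface text tells. Its arguments: {"type":"object","properties":{"plan":{"type":"array"},"claw":{"type":"number"},"newtons":{"type":"number"}},"required":["plan"]}

```bash
mkdir -p pics; ls; python3 - <<'E'
from workcell import env
import cv2
print(env.state())
for n in("scene","top","wrist"):
    print(n,env.calibration(n))
    im=env.grab_frame(n); cv2.imwrite(f"pics/{n}0.png",im[:,:,::-1])
E
```

```text
pics
{'time_s': 0.0, 'qpos': array([ 6.98431239e+01,  1.83521824e+01,  8.97043336e+01, -1.09239401e-03,
        7.20436728e+01, -1.14541519e+00]), 'qvel': array([-0.07674737,  0.03521985, -0.1034832 , -0.10535585,  0.01188853,
        0.04187455]), 'effort': array([ 7.43397268e-04, -4.12468171e+01, -2.31972420e+01,  7.28366082e-02,
        4.58552514e-02, -1.50916958e-04]), 'ee_pos': array([187.15744988, 543.21939507, 238.12885481]), 'ee_rot': array([ -90.55148607,   89.89980588, -109.56260929]), 'force': array([ 0.63904059, -0.64172755,  0.03232587]), 'torque': array([ 0.00834303, -0.06361361,  0.03233512]), 'gripper_width': 91.01821771977794}
scene {'vertical_fov': 56.6116964819836, 'cx': 312.8780500633566, 'cy': 200.05329461528385, 'origin': array([ 152.38261324, -650.81397303,  810.85580806]), 'orientation': array([-133.42978984,   -0.52534712,  -27.89344752])}
top {'vertical_fov': 44.88968566775574, 'cx': 318.43206893398195, 'cy': 200.0277065137196, 'origin': array([ 231.12105852,   19.32550906, 1612.97143475]), 'orientation': array([-1.69407763e+02, -1.37276580e-01, -8.98592925e+01])}
wrist {'vertical_fov': 63.4090703390326, 'cx': 321.5933502574036, 'cy': 194.1628086046871, 'T_tool_cam': array([[-4.65238252e-04, -2.33240867e-01,  9.72418882e-01,
        -1.45801644e+02],
       [ 9.99999745e-01, -6.36025151e-04,  3.25879188e-04,
        -6.34446449e-02],
       [ 5.42474522e-04,  9.72418785e-01,  2.33241103e-01,
        -6.66240412e+01],
       [ 0.00000000e+00,  0.00000000e+00,  0.00000000e+00,
         1.00000000e+00]])}
```

View pics/scene0.png

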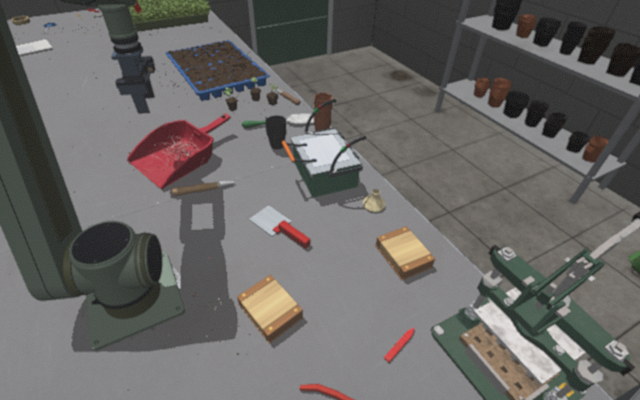

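View pics/top0.png

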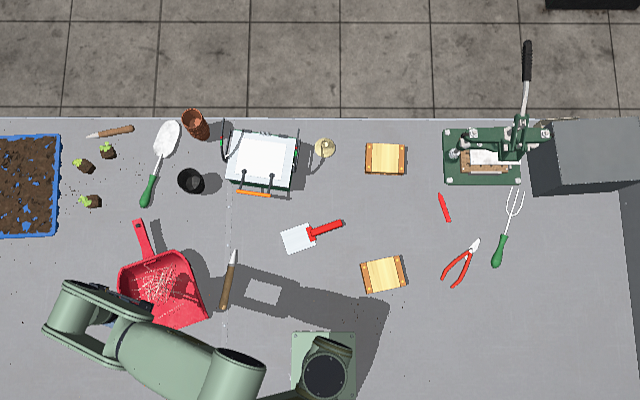

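View pics/wrist0.png

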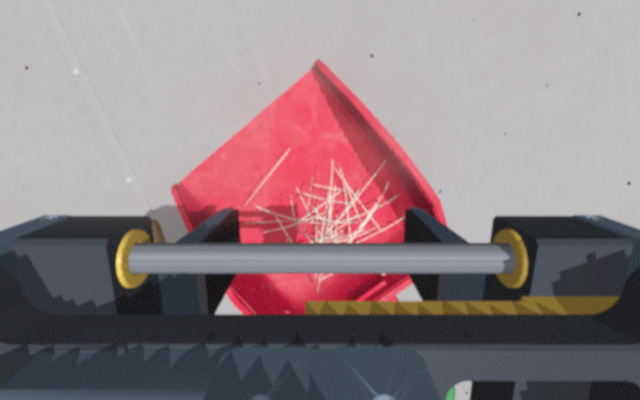

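```bash
cat > h.py <<'E'
import numpy as np,cv2
from workcell import env
from scipy.spatial.transform import Rotation as R
def cam(n,T=None):
    c=env.calibration(n); f=200/np.tan(np.radians(c['vertical_fov']/2))
    K=np.array([[f,0,c['cx']],[0,f,c['cy']],[0,0,1]])
    if 'origin' in c:
        return K,R.from_euler('xyz',c['orientation'],degrees=True).as_matrix(),np.array(c['origin'])
    s=T or env.state(); Rt=R.from_euler('xyz',s['ee_rot'],degrees=True).as_matrix()
    M=c['T_tool_cam']; return K,Rt@M[:3,:3],Rt@M[:3,3]+s['ee_pos']
def ray(C,uv,z):
    K,Rm,o=C; d=Rm@np.linalg.solve(K,np.array([uv[0],uv[1],1.])); return o+d*(z-o[2])/d[2]
def proj(C,p):
    K,Rm,o=C; q=K@(Rm.T@(np.array(p,float)-o)); return q[:2]/q[2]
E
python3 - <<'E'
import cv2
s=cv2.imread('pics/scene0.png');t=cv2.imread('pics/top0.png')
cv2.imwrite('pics/z1.png',cv2.resize(s[110:290,240:450],None,fx=3.8,fy=3.3,interpolation=2))
cv2.imwrite('pics/z2.png',cv2.resize(t[110:270,215:415],None,fx=4,fy=3.75,interpolation=2))
E
```

```text
(no output)
```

View pics/z1.png

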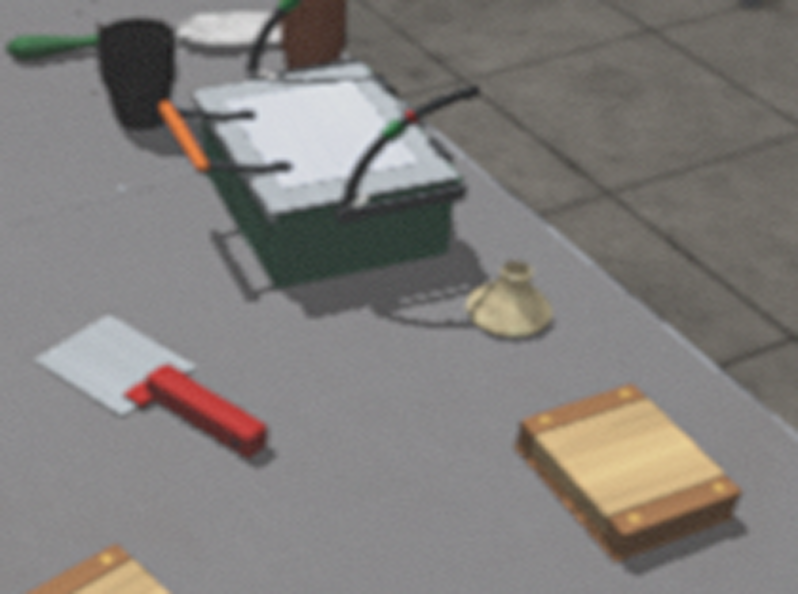

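View pics/z2.png

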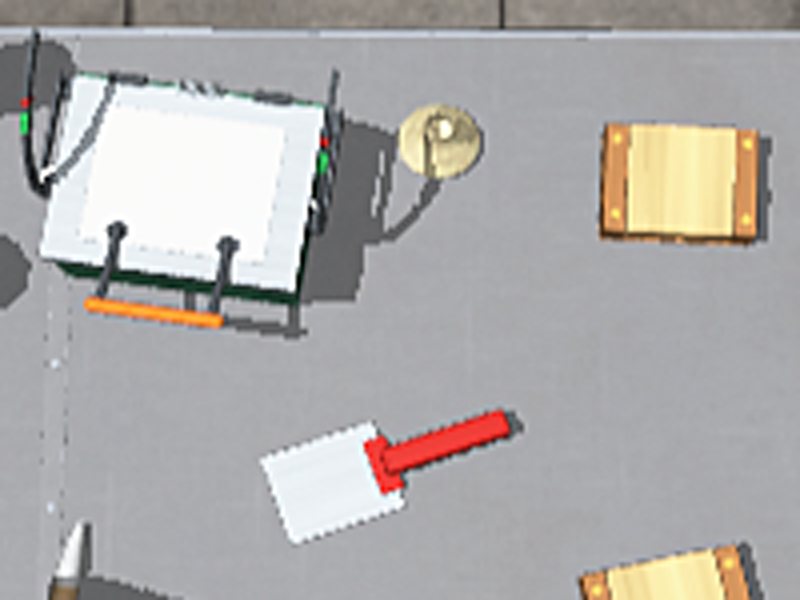

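```bash
cat > m.py <<'E'
from h import *
t=cv2.imread('pics/top0.png');s=cv2.imread('pics/scene0.png')
def blob(im,lo,hi,box=None):
    hsv=cv2.cvtColor(im,cv2.COLOR_BGR2HSV); m=cv2.inRange(hsv,lo,hi)
    if box: k=np.zeros_like(m);x0,y0,x1,y1=box;k[y0:y1,x0:x1]=255;m&=k
    cs,_=cv2.findContours(m,cv2.RETR_EXTERNAL,cv2.CHAIN_APPROX_NONE)
    return m,max(cs,key=cv2.contourArea)
if __name__=='__main__':
    C=cam('top');S=cam('scene')
    def P(c,z,C): return np.array([ray(C,p,z)[:2] for p in c.reshape(-1,2)],np.float32)
    # holder top
    m,c=blob(t,(8,60,60),(32,255,255),(355,130,415,185)); r=cv2.minAreaRect(P(c,38,C)); print('holder top',r, cv2.boundingRect(c))
    m,c=blob(s,(8,60,60),(32,255,255),(365,215,445,285)); print('scene holder', cv2.minAreaRect(P(c,38,S)))
    # red handle
    for n,im,CC,b in(('top',t,C,(305,210,350,250)),('scene',s,S,(270,210,320,250))):
        m,c=blob(im,(0,150,80),(8,255,255),b); print(n,'handle',cv2.minAreaRect(P(c,25,CC)))
    m,c=blob(t,(0,0,190),(180,70,255),(270,210,320,260)); print('blade',cv2.minAreaRect(P(c,4,C)))
    for n,im,CC,b in(('top',t,C,(225,180,280,205)),('scene',s,S,(270,130,310,170))):
        m,c=blob(im,(6,150,120),(22,255,255),b); print(n,'bar',cv2.minAreaRect(P(c,125,CC)))
    m,c=blob(t,(0,0,190),(180,60,255),(220,120,305,200)); print('lid',cv2.minAreaRect(P(c,105,C)))
E
python3 m.py
```

```text
holder top ((667.853759765625, -205.0193328857422), (132.51193237304688, 108.86485290527344), 87.23014068603516) (365, 143, 40, 33)
scene holder ((663.0482177734375, -216.56069946289062), (146.1358184814453, 118.4919204711914), 87.610107421875)
top handle ((438.0017395019531, -1.4223518371582031), (45.88798904418945, 119.83151245117188), 26.923755645751953)
scene handle ((434.44207763671875, -12.581939697265625), (42.18096160888672, 105.091796875), 29.005023956298828)
blade ((402.5076599121094, 86.14540100097656), (82.35247039794922, 99.36162567138672), 20.335294723510742)
top bar ((532.10546875, 221.49667358398438), (108.6370849609375, 10.805428504943848), 81.89769744873047)
scene bar ((532.7796020507812, 225.3191680908203), (112.90263366699219, 10.77286148071289), 82.16143798828125)
lid ((653.9962158203125, 203.532470703125), (206.34649658203125, 171.34552001953125), 81.87225341796875)
```

```bash
cat >> h.py <<'E'
def tool():
    s=env.state(); return s,R.from_euler('xyz',s['ee_rot'],degrees=True).as_matrix()
def to(x,y,z,head=None):
    """tool-frame shift (cm) & turn units, with turn done at end"""
    s,Rt=tool(); d=Rt.T@(np.array([x,y,z])-s['ee_pos'])/10
    h=np.degrees(np.arctan2(Rt[1,1],Rt[0,1]))
    out=[np.round(d,2).tolist(),'head',round(h,2)]
    if head is not None:
        a=(head-h+180)%360-180; out+=['turn units',round(-a/6,2)]
    print(*out,'t',round(s['time_s'],2),'tcp',s['ee_pos'].round(1),'F',s['force'].round(1),'q6',round(s['qpos'][5],1),'w',round(s['gripper_width'],1)); return d
E
python3 - <<'E'
from h import *
s,Rt=tool(); print(Rt.round(3))
to(437,-8,230,20.3);to(437,-8,230,200.3)
E
```

```text
[[-0.     0.326  0.945]
 [-0.001  0.945 -0.326]
 [-1.    -0.001 -0.   ]]
[0.89, -43.99, 41.58] head 70.99 turn units 8.45 t 0.15 tcp [187.2 543.3 238.3] F [ 0.2  0.5 -1.3] q6 -1.1 w 91.4
[0.89, -43.99, 41.58] head 70.99 turn units -21.55 t 0.15 tcp [187.2 543.3 238.3] F [ 0.2  0.5 -1.3] q6 -1.1 w 91.4
```

Request:
jog_arm:
  plan: [0,-2,2,0,0,-2.4,2.3,0,0,-2.4,2.3,0,0,-2.4,2.3,0,0,-2.4,2.3,0,0,-2.4,2.3,0,0,-2.4,2.3,0,0,-2.4,2.3,0,0,-2.4,2.3,0,0,-2.4,2.3,0,0,-2.4,2.3,0,0,-2.4,2.3,0]
  claw: 6.0
  newtons: 50

```text
time_s: 1.15
ee_pos: [353.1, 184.6, 238.9]
ee_rot: [59.4, 90.0, 40.4]
force: [1.4, 0.6, 0.8]
gripper_width: 59.9
```

Request:
jog_arm:
  plan: [0,-2.4,2.3,0,0,-2.4,2.3,0,0,-2.4,2.3,0,0,-2.4,2.2,0,0,-2.4,2.2,0,0,-2.2,1.9,1,0,0,0,1,0,0,0,1,0,0,0,1,0,0,0,1,0,0,0,1,0,0,0,1]

```text
time_s: 2.15
ee_pos: [431.2, 8.9, 238.7]
ee_rot: [-130.0, 90.0, 168.7]
force: [-0.6, 0.1, 0.1]
gripper_width: 60.1
```

Request:
jog_arm:
  plan: [0,0,0,1,0,0,0,0.4,0,0,0,0]

```text
time_s: 2.4
ee_pos: [431.2, 9.0, 238.7]
ee_rot: [-123.2, 90.0, 167.3]
force: [0.7, -0.5, -0.1]
gripper_width: 59.7
```

```bash
python3 - <<'E'
from h import *
to(437,-8,230,20.3)
im=env.grab_frame('wrist'); cv2.imwrite('pics/w1.png',im[:,:,::-1])
E
```

```text
[0.87, -0.06, 1.79] head 20.55 turn units 0.04 t 2.4 tcp [431.2   9.  238.7] F [ 0.7 -0.5 -0.1] q6 -20.9 w 59.7
```

View pics/w1.png

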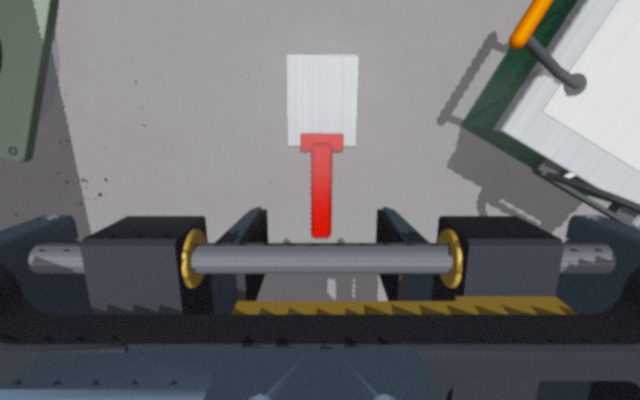

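```bash
python3 - <<'E'
from m import *
im=cv2.imread('pics/w1.png');C=cam('wrist')
m,c=blob(im,(0,0,185),(180,40,255),(270,40,375,160)); print(cv2.boundingRect(c))
q=np.array([ray(C,p,4)[:2] for p in c.reshape(-1,2)],np.float32);r=cv2.minAreaRect(q);print(r)
m,c=blob(im,(0,170,70),(10,255,255),(270,155,375,245)); print(cv2.boundingRect(c))
q2=np.array([ray(C,p,30)[:2] for p in c.reshape(-1,2)],np.float32);r2=cv2.minAreaRect(q2);print(r2)
for u in((318,200),(330,200),(321.5,175),(321.5,215),(321.5,236),(322,150),(321.5,142)): print(u,ray(C,u,30)[:2].round(1))
E
```

```text
(286, 54, 73, 92)
((401.1860046386719, 86.68873596191406), (79.96688842773438, 98.89200592041016), 20.61324691772461)
(312, 177, 19, 60)
((441.6733093261719, -23.482227325439453), (20.775718688964844, 69.7186050415039), 20.22378158569336)
(318, 200) [435.4 -16.9]
(330, 200) [448.1 -12.1]
(321.5, 175) [429.   11.4]
(321.5, 215) [445.3 -32.1]
(321.5, 236) [454.3 -55.9]
(322, 150) [419.8  37.4]
(321.5, 142) [416.2  45.3]
```

Request:
jog_arm:
  plan: [0,-0.1,0.8,0,2,0,0.8,0,3,0,0,0,3,0,0,0,3,0,0,0,3,0,0,0,2,0,0,0,2,0,0,0,1.5,0,0,0,1,0,0,0,0.4,0,0,0,0,0,0,0]

```text
time_s: 3.45
ee_pos: [435.8, -6.7, 29.2]
ee_rot: [-112.2, 89.9, 178.4]
force: [-0.3, -0.4, 0.5]
gripper_width: 59.8
```

```bash
python3 - <<'E'
from h import *
to(436,-6.5,28.5,20.5)
E
```

```text
[0.07, 0.03, -0.01] head 20.61 turn units 0.02 t 3.45 tcp [435.8  -6.7  29.2] F [-0.3 -0.4  0.5] q6 -23.0 w 59.8
```

Request:
jog_arm:
  plan: [0,0,0,0,0,0,0,0,0,0,0,0,0,0,0,0,0,0,0,0,0,0,0,0]
  claw: 0
  newtons: 50

```text
time_s: 3.95
ee_pos: [436.3, -6.3, 30.3]
ee_rot: [74.2, 90.0, 4.8]
force: [-1.0, -0.8, 1.2]
gripper_width: 23.6
```

Request:
jog_arm:
  plan: [-0.5,0,0,0,-1,0,0,0,-2,0,0,0,-2,0,0,0,-2,0,0,0,-2,0,0,0,-1,0,0,0,0,0,0,0]

```text
time_s: 4.62
ee_pos: [437.5, -6.4, 137.2]
ee_rot: [67.1, 89.7, -2.3]
force: [0.2, -0.2, -2.0]
gripper_width: 23.6
```

```bash
python3 - <<'E'
from h import *
to(450,-195,135,-92.8)
cv2.imwrite('pics/w2.png',env.grab_frame('wrist')[:,:,::-1])
cv2.imwrite('pics/s2.png',env.grab_frame('scene')[:,:,::-1])
E
```

```text
[0.23, -5.46, 18.09] head 20.6 turn units 18.9 t 4.62 tcp [437.5  -6.4 137.2] F [ 0.2 -0.2 -2. ] q6 -22.9 w 23.6
```

View pics/w2.png

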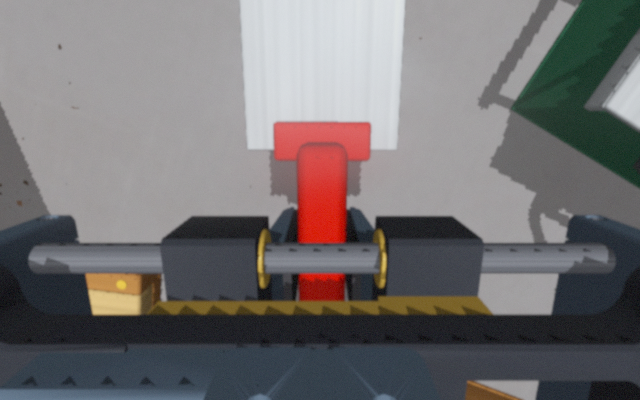

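View pics/s2.png

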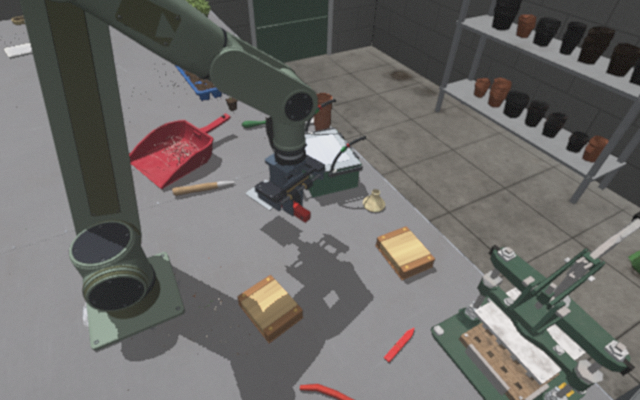

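```bash
python3 - <<'E'
import cv2
s=cv2.imread('pics/s2.png');t=cv2.imread('pics/top0.png')
a=cv2.resize(s[215:285,365:445],None,fx=7,fy=7,interpolation=2)
cv2.imwrite('pics/z3.png',a)
cv2.imwrite('pics/z4.png',cv2.resize(t[130:190,350:420],None,fx=9,fy=9,interpolation=2))
E
```

```text
(no output)
```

View pics/z3.png

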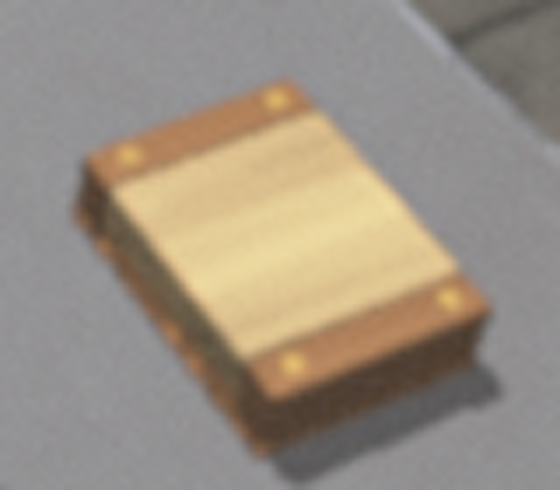

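View pics/z4.png

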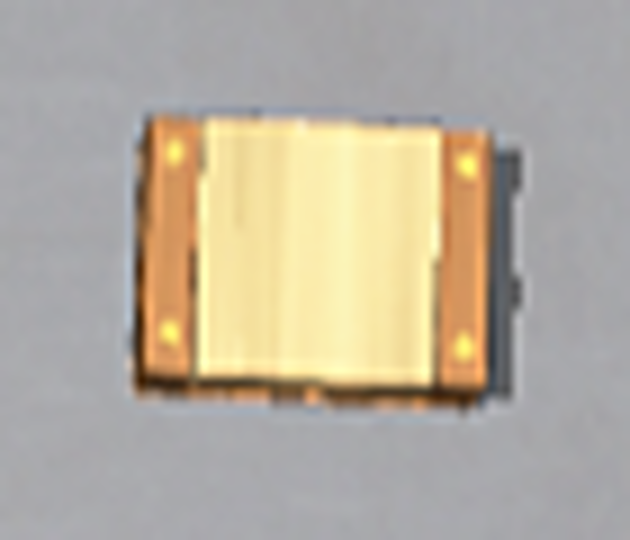

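```bash
python3 - <<'E'
from h import *
C=cam('top')
p=np.array([ray(C,(350+(u+.5)/9-.5,130+(v+.5)/9-.5),38)[:2] for u,v in((174,152),(468,164),(170,332),(464,347))])
print(p,p.mean(0)); 
for a,b in((0,1),(2,3),(2,0),(3,1)):
    d=p[b]-p[a];print(np.degrees(np.arctan2(d[1],d[0])),np.linalg.norm(d))
S=cam('scene')
p=np.array([ray(S,(365+(u+.5)/7-.5,215+(v+.5)/7-.5),38)[:2] for u,v in((129,156),(277,100),(292,363),(451,299))])
print(p,p.mean(0))
# top outline in 9x zoom: corners top face
p=np.array([ray(C,(350+(u+.5)/9-.5,130+(v+.5)/9-.5),38)[:2] for u,v in((150,114),(492,130),(140,382),(487,388))])
print(p,p.mean(0))
E
```

```text
[[ 710.41456815 -153.82670308]
 [ 706.08555007 -264.15766521]
 [ 640.72607451 -151.17171544]
 [ 635.30450351 -260.60663878]] [ 673.13267406 -207.44068063]
-92.24694223777395 110.41585756713573
-92.83620041329827 109.56913743713518
-2.181795646905965 69.73905007717728
-2.8720737547882194 70.87006660143481
[[ 642.92675501 -150.96337727]
 [ 713.1563006  -154.11370933]
 [ 637.17613167 -260.02174816]
 [ 708.39689188 -264.14973693]] [ 675.41401979 -207.31214292]
[[ 725.23746663 -145.04365846]
 [ 719.38936449 -273.5722325 ]
 [ 621.52867302 -139.69731373]
 [ 619.62770794 -268.70709084]] [ 671.44580302 -206.75507388]
```

Request:
jog_arm:
  plan: [0,-0.3,1,0,0,-0.5,1.7,0,0,-0.7,2.4,0,0,-0.7,2.4,0,0,-0.7,2.4,0,0,-0.7,2.4,0,0,-0.7,2.4,0,0,-0.6,2.2,0,0,-0.3,1.6,0.4,0,0,0,0.8,0,0,0,0.8,0,0,0,0.8]

```text
time_s: 5.72
ee_pos: [451.4, -198.8, 133.4]
ee_rot: [-114.5, 89.8, 159.0]
force: [-1.3, 0.5, -1.3]
gripper_width: 23.7
```

Request:
jog_arm:
  plan: [0,0,0,0.9,0,0,0,1,0,0,0,1,0,0,0,1,0,0,0,1,0,0,0,1,0,0,0,1,0,0,0,1,0,0,0,1,0,0,0,1,0,0,0,1,0,0,0,1]

```text
time_s: 6.72
ee_pos: [451.4, -198.2, 133.4]
ee_rot: [-43.2, 89.8, 158.9]
force: [-0.2, 0.6, -1.4]
gripper_width: 23.6
```

Request:
jog_arm:
  plan: [0,0,0,1,0,0,0,1,0,0,0,0.9,0,0,0,0.8,0,0,0,0.5,0,0,0,0,0,0,0,0]

```text
time_s: 7.3
ee_pos: [451.7, -198.1, 133.8]
ee_rot: [-20.4, 89.9, 156.9]
force: [0.3, -0.9, -2.1]
gripper_width: 23.4
```

```bash
python3 - <<'E'
from h import *
to(454.2,-197.8,40,-92.5)
cv2.imwrite('pics/t3.png',env.grab_frame('top')[:,:,::-1])
cv2.imwrite('pics/s3.png',env.grab_frame('scene')[:,:,::-1])
E
```

```text
[9.38, -0.03, -0.27] head -92.74 turn units -0.04 t 7.3 tcp [ 451.7 -198.1  133.8] F [ 0.3 -0.9 -2.1] q6 67.7 w 23.4
```

View pics/t3.png

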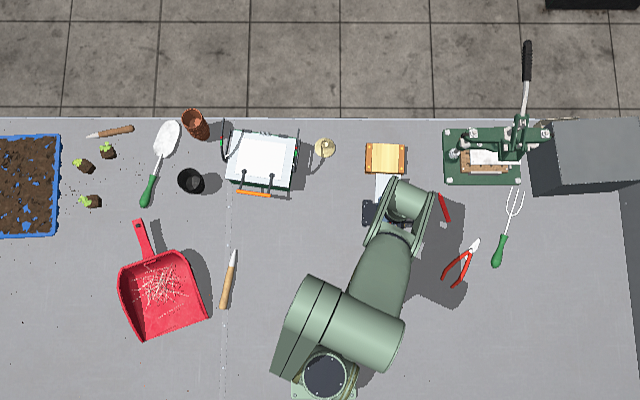

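View pics/s3.png

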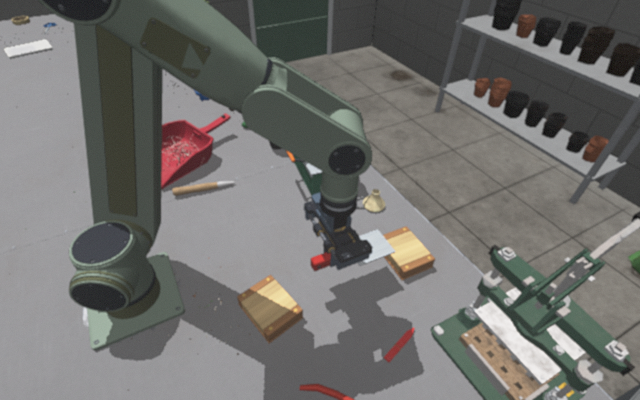

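Request:
jog_arm:
  plan: [1,0,0,0,1.5,0,0,0,1.5,0,0,0,1.5,0,0,0,1.5,0,0,0,1,0,0,0,0.8,0,0,0,0.5,0,0,0,0.3,0,0,0,0,0,0,0,0,0,0,0]

```text
time_s: 8.32
ee_pos: [452.9, -198.0, 39.2]
ee_rot: [162.7, 90.0, -20.1]
force: [-0.2, -0.3, -2.2]
gripper_width: 23.8
```

```bash
python3 - <<'E'
from h import *
to(454.2,-197.8,37,-92.5)
a=env.grab_frame('top')[:,:,::-1];b=env.grab_frame('scene')[:,:,::-1];cv2.imwrite('pics/t4.png',a);cv2.imwrite('pics/s4.png',b)
cv2.imwrite('pics/w4.png',env.grab_frame('wrist')[:,:,::-1])
cv2.imwrite('pics/z5.png',np.hstack([cv2.resize(a[130:210,350:420],(400,457),interpolation=2),cv2.resize(b[205:285,330:440],(400,457),interpolation=2)]))
E
```

```text
[0.22, -0.02, -0.13] head -92.8 turn units -0.05 t 8.32 tcp [ 452.9 -198.    39.2] F [-0.2 -0.3 -2.2] q6 67.8 w 23.8
```

View pics/z5.png

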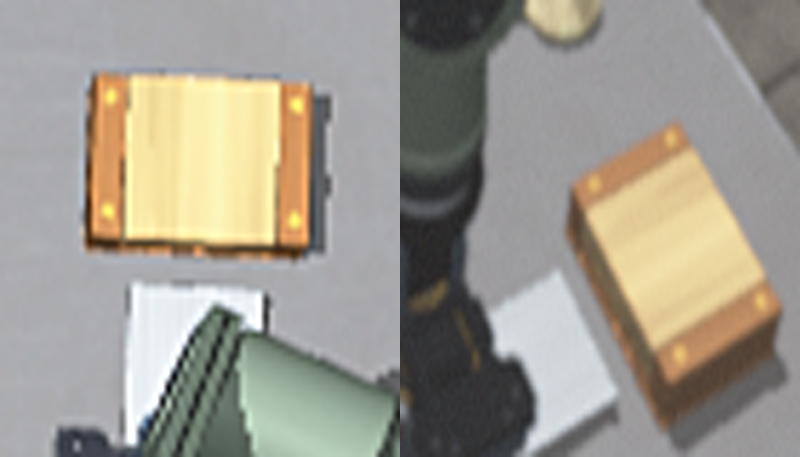

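View pics/w4.png

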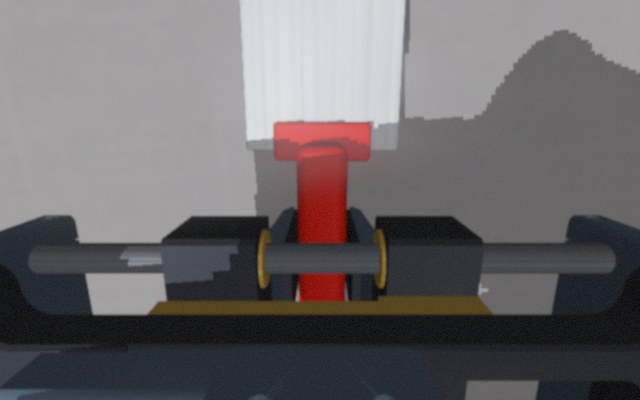

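```bash
python3 - <<'E'
from h import *
C=cam('top'); S=cam('scene')
P=lambda u,v:ray(C,(350+(u+.5)/5.714-.5,130+(v+.5)/5.7125-.5),10)
Q=lambda u,v:ray(S,(330+(u-400+.5)/3.636-.5,205+(v+.5)/5.7125-.5),10)
c=np.array([674,-207.4]);y=np.radians(-2.5);ex=np.array([np.cos(y),np.sin(y)]);ey=np.array([-ex[1],ex[0]])
for a,b in((P(131,283),P(267,292)),(Q(558,268),Q(618,392))):
    m=(a+b)[:2]/2-c;d=(a-b)[:2];print(a.round(1),b.round(1),'tip in holder',m@ex,m@ey,'len',np.linalg.norm(d),'ang',np.degrees(np.arctan2(d[1],d[0]))-90)
s=env.state();m=s['ee_pos'][:2]-c;print('tcp in holder',m@ex,m@ey)
# silhouette corners lower for height check
E
```

```text
[ 603.6 -167.3   10. ] [ 598.4 -248.    10. ] tip in holder -72.89590778262671 -3.439111922228037 len 80.89558531141584 ang -3.7157270134901808
[ 605.3 -163.7   10. ] [ 602.5 -243.    10. ] tip in holder -70.19567204611816 0.9956649829853556 len 79.36200891023435 ang -2.0668315154472197
tcp in holder -221.21602099120668 -0.2644280376268453
```

Request:
jog_arm:
  plan: [0.2,0,0,-0.05,0,0,-0.4,0,0,0,-0.6,0,0,0,-0.6,0,0,0,-0.6,0,0,0,-0.6,0,0,0,-0.4,0,0,0,0,0]

```text
time_s: 9.13
ee_pos: [485.9, -199.4, 37.0]
ee_rot: [165.6, 89.9, -16.9]
force: [0.9, 0.4, -1.6]
gripper_width: 24.1
```

```bash
python3 - <<'E'
from h import *
c=np.array([674,-207.4]);y=np.radians(-2.5);ex=np.array([np.cos(y),np.sin(y)]);ey=np.array([-ex[1],ex[0]])
s=env.state();m=s['ee_pos'][:2]-c;print('tcp in holder',m@ex,m@ey)
to(559.1,-202.4,37,-92.5)
b=env.grab_frame('scene')[:,:,::-1]
cv2.imwrite('pics/z6.png',cv2.resize(b[205:285,330:440],(770,560),interpolation=2))
E
```

```text
tcp in holder -188.2949802439927 -0.22973789873033643
[0.0, -0.02, -7.33] head -92.49 turn units 0.0 t 9.13 tcp [ 485.9 -199.4   37. ] F [ 0.9  0.4 -1.6] q6 68.9 w 24.1
```

View pics/z6.png

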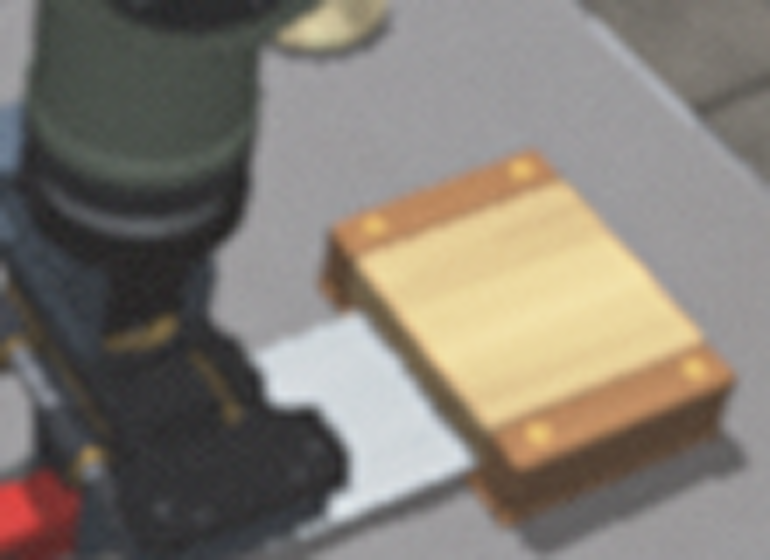

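Request:
jog_arm:
  plan: [0,0,-0.5,0,0,0,-0.8,0,0,0,-0.9,0,0,0,-0.9,0,0,0,-0.9,0,0,0,-0.9,0,0,0,-0.8,0,0,0,-0.5,0,0,0,-0.3,0,0,0,0,0]

```text
time_s: 10.02
ee_pos: [550.0, -202.1, 36.8]
ee_rot: [-169.4, 90.0, 8.1]
force: [-0.4, 0.2, -1.6]
gripper_width: 23.4
```

Request:
jog_arm:
  plan: [0,0,-0.2,0,0,0,-0.2,0,0,0,-0.2,0,0,0,-0.2,0,0,0,0,0]

```text
time_s: 10.43
ee_pos: [557.9, -202.5, 37.0]
ee_rot: [172.4, 90.0, -10.1]
force: [0.2, 0.2, -3.0]
gripper_width: 23.6
```

```bash
python3 - <<'E'
from h import *
c=np.array([674,-207.4]);y=np.radians(-2.5);ex=np.array([np.cos(y),np.sin(y)]);ey=np.array([-ex[1],ex[0]])
s=env.state();m=s['ee_pos'][:2]-c;print('tcp in holder',m@ex,m@ey)
to(559.1,-202.4,37,-92.5)
E
```

```text
tcp in holder -116.24174905576231 -0.21019367339488493
[0.01, -0.02, -0.12] head -92.51 turn units -0.0 t 10.43 tcp [ 557.9 -202.5   37. ] F [ 0.2  0.2 -3. ] q6 71.4 w 23.6
```

Near the end; push on gently until contact.

Request:
jog_arm:
  plan: [0,0,-0.15,0,0,0,-0.15,0,0,0,0,0]

```text
time_s: 10.68
ee_pos: [560.3, -202.5, 36.9]
ee_rot: [-20.6, 90.0, 156.9]
force: [-0.3, -0.4, -1.5]
gripper_width: 23.7
```

Request:
jog_arm:
  plan: [0,0,-0.15,0,0,0,-0.1,0,0,0,0,0]

```text
time_s: 10.93
ee_pos: [560.5, -202.3, 36.5]
ee_rot: [-9.8, 89.7, 167.7]
force: [-5.8, -1.5, 0.8]
gripper_width: 23.7
```

Request:
jog_arm:
  plan: [0.1,0,0.05,0,0.2,0,0.05,0,0,0,0,0,0,0,0,0]

```text
time_s: 11.27
ee_pos: [560.4, -202.3, 34.1]
ee_rot: [-14.6, 89.8, 162.8]
force: [-5.9, 1.0, 3.2]
gripper_width: 24.0
```

Request:
jog_arm:
  plan: [0,0,0,0,0,0,0,0,0,0,0,0,0,0,0,0,0,0,0,0]
  claw: 4.5

```text
time_s: 11.68
ee_pos: [562.4, -202.7, 34.0]
ee_rot: [171.5, 89.9, -11.0]
force: [-0.5, 0.0, 0.1]
gripper_width: 44.7
```

Request:
jog_arm:
  plan: [-0.5,0,0,0,-1,0,0,0,-2,0,0,0,-2.5,0,0,0,-3,0,0,0,-3,0,0,0,-3,0,0,0,-3,0,0,0,-3,0,0,0,0,0,0,0]

```text
time_s: 12.52
ee_pos: [564.8, -203.7, 252.0]
ee_rot: [162.3, 89.2, -20.3]
force: [0.4, 0.5, 0.4]
gripper_width: 45.1
```

```bash
python3 - <<'E'
from h import *
to(532,223,240,-8)
to(532,223,240,172)
b=env.grab_frame('scene')[:,:,::-1];a=env.grab_frame('top')[:,:,::-1];w=env.grab_frame('wrist')[:,:,::-1]
cv2.imwrite('pics/w7.png',w)
cv2.imwrite('pics/z7.png',np.hstack([cv2.resize(a[130:210,350:420],(400,457),interpolation=2),cv2.resize(b[205:285,330:440],(400,457),interpolation=2)]))
E
```

```text
[0.95, -42.49, 5.16] head -92.52 turn units -14.09 t 12.52 tcp [ 564.8 -203.7  252. ] F [0.4 0.5 0.4] q6 71.6 w 45.1
[0.95, -42.49, 5.16] head -92.52 turn units 15.91 t 12.52 tcp [ 564.8 -203.7  252. ] F [0.4 0.5 0.4] q6 71.6 w 45.1
```

View pics/z7.png

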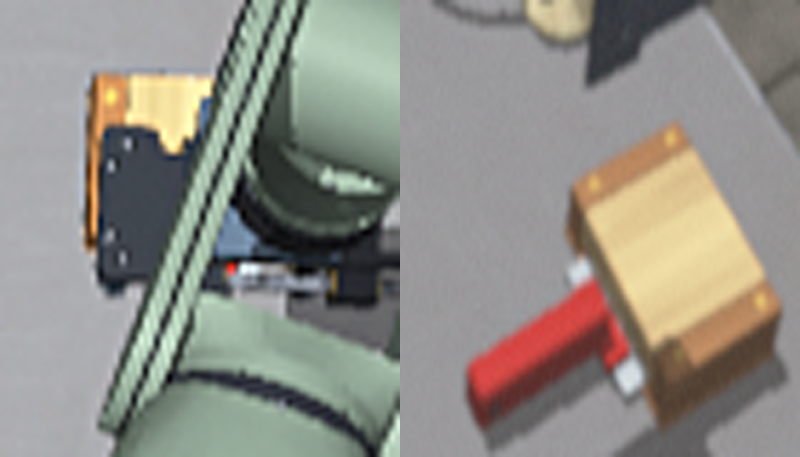

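View pics/w7.png

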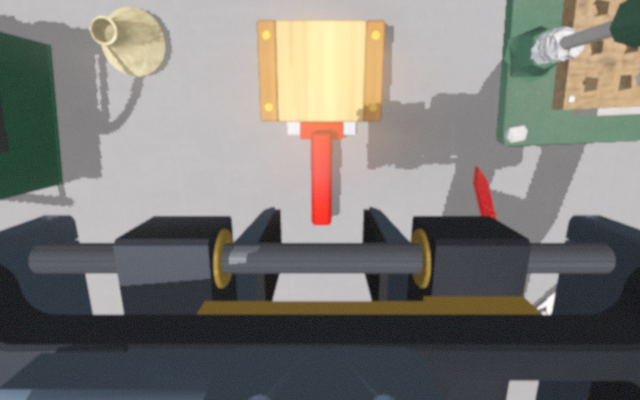

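Request:
jog_arm:
  plan: [0,-1.2,0.1,0,0,-2,0.2,0,0,-2.5,0.3,0,0,-2.5,0.3,0,0,-2.5,0.3,0,0,-2.5,0.3,0,0,-2.5,0.3,0,0,-2.5,0.3,0,0,-2.5,0.3,0,0,-2.5,0.3,0,0,-2.5,0.3,0,0,-2.5,0.3,0]
  claw: 3.0

```text
time_s: 13.67
ee_pos: [539.8, 82.4, 242.4]
ee_rot: [1.6, 89.8, 179.1]
force: [-0.3, -0.7, 0.4]
gripper_width: 29.8
```

Request:
jog_arm:
  plan: [0,-2.5,0.4,0,0,-2,0.4,0,0,-1.5,0.4,-0.5,0,0,0,-1,0,0,0,-1,0,0,0,-1,0,0,0,-1,0,0,0,-1,0,0,0,-1,0,0,0,-1,0,0,0,-1,0,0,0,-1]

```text
time_s: 14.67
ee_pos: [530.6, 141.5, 242.3]
ee_rot: [-49.2, 89.8, -174.4]
force: [-0.4, 0.3, 0.0]
gripper_width: 30.0
```

Request:
jog_arm:
  plan: [0,0,0,-1,0,0,0,-1,0,0,0,-1,0,0,0,-1,0,0,0,-0.6,0,0,0,0,0,0,0,0]

```text
time_s: 15.25
ee_pos: [531.0, 141.4, 242.8]
ee_rot: [-76.0, 89.9, -174.0]
force: [-1.1, 0.1, 1.3]
gripper_width: 29.9
```

```bash
python3 - <<'E'
from h import *
to(532.5,223,240,-8)
w=env.grab_frame('wrist')[:,:,::-1]
cv2.imwrite('pics/w8.png',w)
E
```

```text
[0.28, -0.99, -8.1] head -7.99 turn units 0.0 t 15.25 tcp [531.  141.4 242.8] F [-1.1  0.1  1.3] q6 21.7 w 29.9
```

View pics/w8.png

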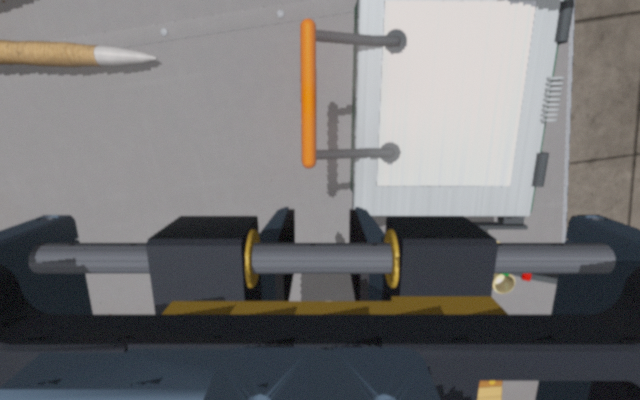

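```bash
python3 - <<'E'
from m import *
im=cv2.imread('pics/w8.png');C=cam('wrist')
m,c=blob(im,(6,150,120),(22,255,255),(270,0,340,190))
q=np.array([ray(C,p,125)[:2] for p in c.reshape(-1,2)],np.float32);r=cv2.minAreaRect(q);print(r)
x,y=r[0]; to(x,y,240,-8)
for i in(0,1):
    pass
E
```

```text
((530.0921020507812, 222.84036254882812), (109.18019104003906, 9.916277885437012), 81.668701171875)
[0.3, -1.24, -8.06] head -7.99 turn units 0.0 t 15.3 tcp [531.2 141.3 243. ] F [ 0.5  0.3 -0.3] q6 21.7 w 30.1
```

Request:
jog_arm:
  plan: [0,-0.2,-1,0,0,-0.2,-2,0,0,-0.3,-2,0,0,-0.3,-2,0,0,-0.2,-1.05,0,1.5,0,0,0,2,0,0,0,2,0,0,0,0.5,0,0,0,0,0,0,0]

```text
time_s: 16.13
ee_pos: [530.0, 222.3, 182.3]
ee_rot: [-61.5, 89.8, -159.4]
force: [-0.5, -0.3, -0.1]
gripper_width: 29.9
```

```bash
python3 - <<'E'
from h import *
to(531,223,132,-8.1)
w=env.grab_frame('wrist')[:,:,::-1];b=env.grab_frame('scene')[:,:,::-1]
cv2.imwrite('pics/w9.png',w)
cv2.imwrite('pics/z9.png',cv2.resize(b[90:210,230:400],None,fx=4.5,fy=4.5,interpolation=2))
E
```

```text
[5.03, 0.11, -0.1] head -7.92 turn units 0.03 t 16.13 tcp [530.  222.3 182.3] F [-0.5 -0.3 -0.1] q6 29.5 w 29.9
```

View pics/z9.png

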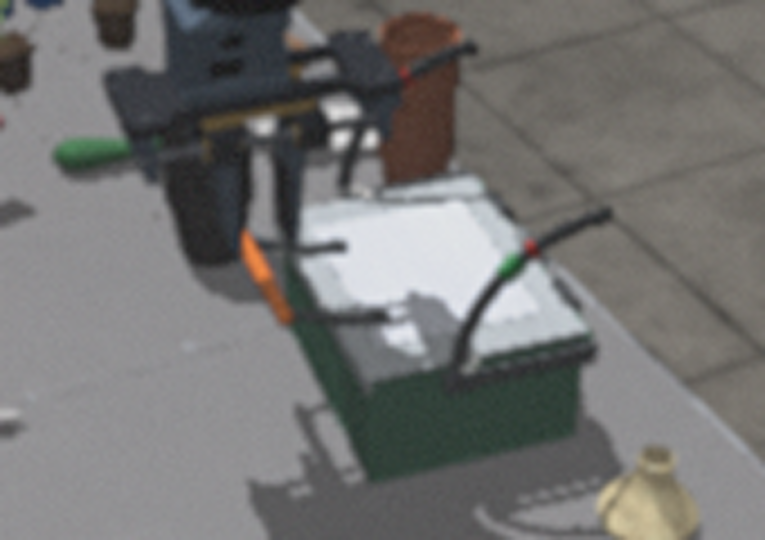

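View pics/w9.png

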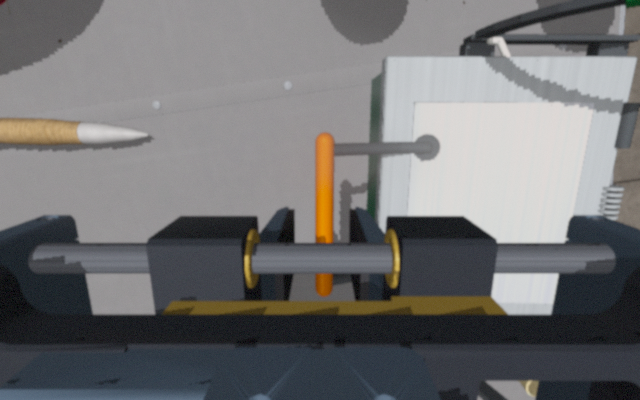

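Request:
jog_arm:
  plan: [1,0.1,0,0,1.5,0,0,0,1.5,0,0,0,0.7,0,0,0,0.3,0,0,0,0,0,0,0]

```text
time_s: 16.73
ee_pos: [532.2, 222.2, 133.7]
ee_rot: [-72.4, 90.0, -170.3]
force: [0.5, -0.1, 0.4]
gripper_width: 29.7
```

Request:
jog_arm:
  plan: [0,0,0,0,0,0,0,0,0,0,0,0,0,0,0,0,0,0,0,0,0,0,0,0]
  claw: 0
  newtons: 25

```text
time_s: 17.23
ee_pos: [531.5, 222.6, 134.4]
ee_rot: [-118.9, 89.9, 143.2]
force: [-4.6, 1.5, 3.8]
gripper_width: 11.3
```

```bash
python3 - <<'E'
from h import *
to(531,223,132,-8.1)
E
```

```text
[0.24, -0.05, -0.03] head -7.93 turn units 0.03 t 17.23 tcp [531.5 222.6 134.4] F [-4.6  1.5  3.8] q6 29.4 w 11.3
```

```bash
python3 - <<'E'
import numpy as np
th=np.array([0,.03,.08,.14,.2,.26,.32,.38,.44,.5,.55,.6,.65,.7,.75,.8,.84,.88,.92,.96,1.0,1.03,1.06,1.09,1.12])
f=th+np.arctan2(25,205); X=205-206.5*np.cos(f);Z=206.5*np.sin(f)-25
for i in range(1,len(th)): print(th[i],round(-(Z[i]-Z[i-1])/10,2),round((X[i]-X[i-1])/10,2),'cum',X[i].round(1),Z[i].round(1))
E
```

```text
0.03 -0.61 0.08 cum 0.9 6.1
0.08 -1.02 0.18 cum 2.7 16.3
0.14 -1.21 0.28 cum 5.5 28.4
0.2 -1.19 0.36 cum 9.1 40.2
0.26 -1.16 0.43 cum 13.3 51.9
0.32 -1.14 0.5 cum 18.3 63.2
0.38 -1.1 0.56 cum 23.9 74.2
0.44 -1.07 0.63 cum 30.2 84.9
0.5 -1.03 0.69 cum 37.1 95.2
0.55 -0.82 0.62 cum 43.3 103.5
0.6 -0.79 0.66 cum 49.9 111.4
0.65 -0.76 0.7 cum 56.9 119.0
0.7 -0.72 0.74 cum 64.3 126.2
0.75 -0.68 0.77 cum 72.1 133.0
0.8 -0.64 0.81 cum 80.1 139.5
0.84 -0.49 0.67 cum 86.8 144.3
0.88 -0.46 0.69 cum 93.7 148.9
0.92 -0.43 0.7 cum 100.7 153.2
0.96 -0.4 0.72 cum 107.9 157.3
1.0 -0.37 0.74 cum 115.3 161.0
1.03 -0.26 0.56 cum 120.9 163.6
1.06 -0.24 0.57 cum 126.6 166.0
1.09 -0.23 0.58 cum 132.4 168.3
1.12 -0.21 0.58 cum 138.2 170.4
```

Request:
jog_arm:
  plan: [-0.6,0.1,0,0,-1,0.2,0,0,-1.2,0.3,0,0,-1.2,0.35,0,0,-1.15,0.4,0,0,-1.15,0.5,0,0,-1.1,0.55,0,0,-1.1,0.65,0,0,-1,0.65,0,0,0,0,0,0]

```text
time_s: 18.07
ee_pos: [567.8, 217.4, 232.2]
ee_rot: [-113.5, 89.9, 148.6]
force: [-9.6, 1.6, 5.7]
gripper_width: 11.3
```

```bash
cat > th.py <<'E'
from h import *
s,Rt=tool(); y=np.radians(-8.1); ex=np.array([np.cos(y),np.sin(y)])
hinge=np.array([531.5,222.6])+205*ex
g=s['ee_pos']+6*Rt[:,0]; X=(g[:2]-hinge)@ex; Z=g[2]-128.4+25
print('theta',np.arctan2(Z,-X)-.1214,'r',np.hypot(X,Z),'F',s['force'].round(1),'w',s['gripper_width'].round(1),'t',s['time_s'])
b=env.grab_frame('scene')[:,:,::-1]
import sys
cv2.imwrite(f'pics/{sys.argv[1]}.png',cv2.resize(b[60:200,230:400],None,fx=4.2,fy=4.2,interpolation=2))
E
python3 th.py l1
```

```text
Traceback (most recent call last):
  File "th.py", line 5, in <module>
    print('theta',np.arctan2(Z,-X)-.1214,'r',np.hypot(X,Z),'F',s['force'].round(1),'w',s['gripper_width'].round(1),'t',s['time_s'])
                                                                                       ^^^^^^^^^^^^^^^^^^^^^^^^
AttributeError: 'float' object has no attribute 'round'
```

```bash
sed -i "s/s\['gripper_width'\].round(1)/s['gripper_width']/" th.py; python3 th.py l1
```

```text
theta 0.5087742991753349 r 208.33467995732073 F [-9.6  1.6  5.7] w 11.34628651933725 t 18.0667
```

View pics/l1.png

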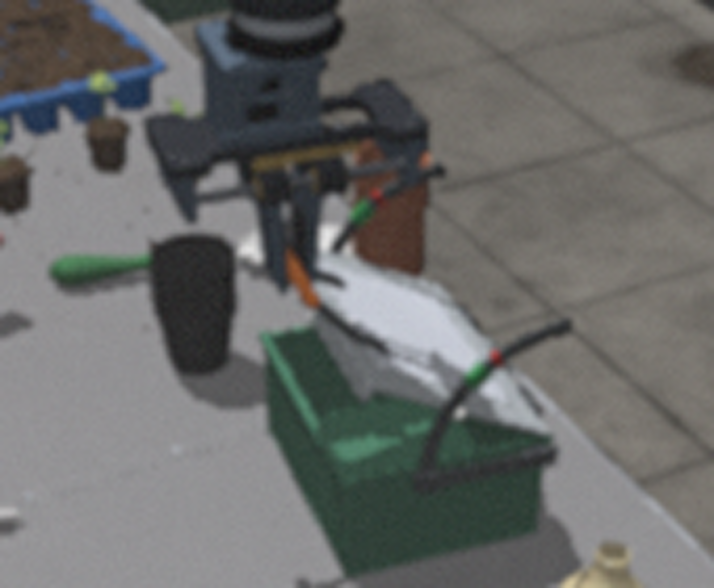

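Request:
jog_arm:
  plan: [-0.75,0.6,0,0,-0.75,0.65,0,0,-0.75,0.7,0,0,-0.7,0.75,0,0,-0.7,0.75,0,0,-0.65,0.8,0,0,-0.5,0.65,0,0,-0.45,0.7,0,0,-0.45,0.7,0,0,0,0,0,0]

```text
time_s: 18.95
ee_pos: [631.9, 208.2, 290.4]
ee_rot: [113.3, 89.8, 15.4]
force: [-6.7, 0.6, 10.2]
gripper_width: 11.5
```

```bash
python3 th.py l2
```

```text
theta 0.9296875480466276 r 208.54134936824886 F [-6.7  0.6 10.2] w 11.50287009938581 t 18.95
```

View pics/l2.png

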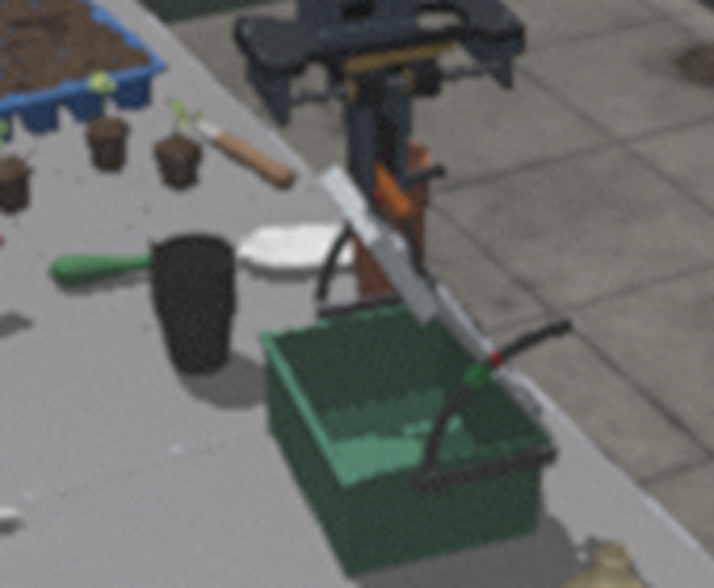

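Request:
jog_arm:
  plan: [-0.35,0.7,0,0,-0.3,0.7,0,0,-0.25,0.6,0,0,-0.2,0.6,0,0,-0.2,0.6,0,0,0,0,0,0,0,0,0,0]

```text
time_s: 19.58
ee_pos: [663.6, 203.7, 304.5]
ee_rot: [107.9, 89.6, 10.0]
force: [-4.7, 1.1, 13.6]
gripper_width: 11.7
```

```bash
python3 th.py l3
```

```text
theta 1.0980518385719302 r 207.75941587145272 F [-4.7  1.1 13.6] w 11.744534752025096 t 19.5833
```

View pics/l3.png

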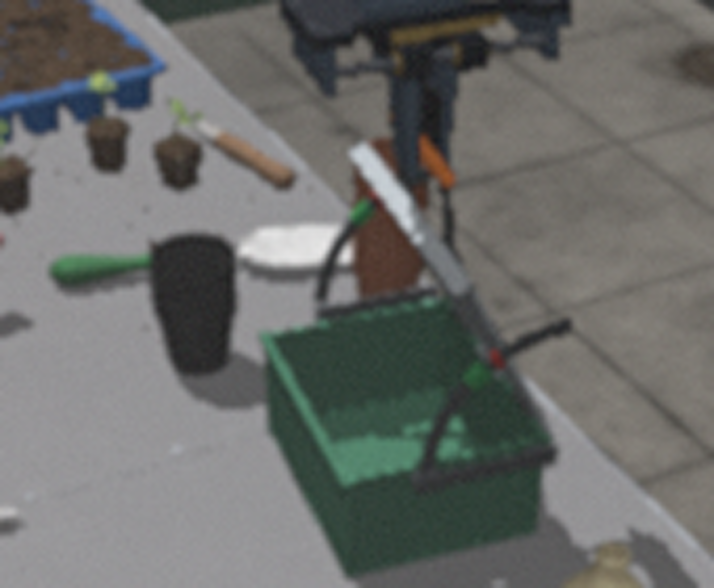

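```bash
cat > chk.py <<'E'
from h import *
y=np.radians(-8.1); ex=np.array([np.cos(y),np.sin(y),0]);ey=np.array([-ex[1],ex[0],0])
def ang(C,uv,off,hinge=None):
    K,Rm,o=C; d=Rm@np.linalg.solve(K,np.array([uv[0],uv[1],1.]))
    H=np.array([531.5,222.6,100])+205*ex
    t=(off-(o-H)@ey)/(d@ey); p=o+t*d-H
    X=p@ex;Z=p[2]; return round(np.arctan2(Z,-X)-.1214,3),round(np.hypot(X,Z),1)
if __name__=='__main__':
    S=cam('scene')
    for n,u,v in(('l1',312,303),('l2',408,211),('l3',450,182)):
        print(n,ang(S,(230+u/4.2,60+v/4.2),-56))
    # red mark, green mark on right quadrant
    for u,v in((495,358),(477,377)): 
        a=ang(S,(230+u/4.2,60+v/4.2),-116); print(a[0]+.1214,a[1])
E
python3 chk.py
python3 - <<'E'
from h import *
for n in('top','wrist'): cv2.imwrite(f'pics/{n}10.png',env.grab_frame(n)[:,:,::-1])
t=cv2.imread('pics/top10.png');cv2.imwrite('pics/z10.png',cv2.resize(t[110:210,205:325],None,fx=6,fy=6,interpolation=2))
E
```

```text
l1 (np.float64(0.495), np.float64(205.2))
l2 (np.float64(0.938), np.float64(202.4))
l3 (np.float64(1.103), np.float64(204.9))
1.0094 102.9
0.8333999999999999 100.1
```

View pics/z10.png

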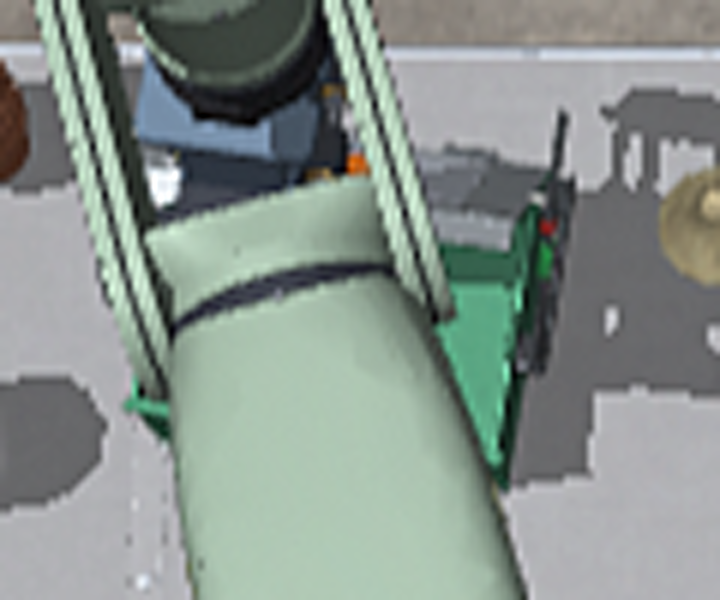

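Request:
jog_arm:
  plan: [0.3,-0.75,0,0,0.3,-0.75,0,0,0.35,-0.75,0,0,0.4,-0.75,0,0,0.4,-0.7,0,0,0.45,-0.7,0,0,0.2,-0.35,0,0,0,0,0,0,0,0,0,0,0,0,0,0,0,0,0,0]

```text
time_s: 20.65
ee_pos: [615.8, 210.5, 277.5]
ee_rot: [115.7, 89.9, 17.8]
force: [-6.3, 1.2, 8.2]
gripper_width: 11.2
```

```bash
python3 th.py l4;python3 - <<'E'
from h import *
cv2.imwrite('pics/s11.png',env.grab_frame('scene')[:,:,::-1])
E
```

```text
theta 0.8301799479720483 r 206.41522405358657 F [-6.3  1.2  8.2] w 11.215726348443065 t 20.65
```

View pics/l4.png

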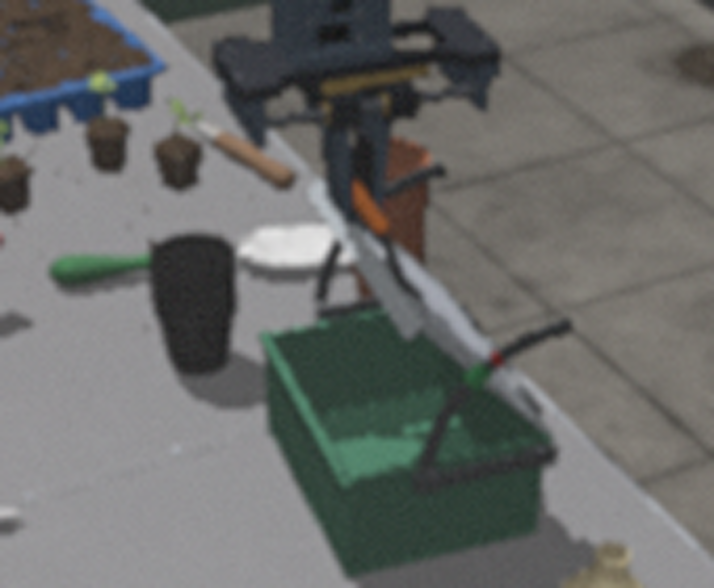

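View pics/s11.png

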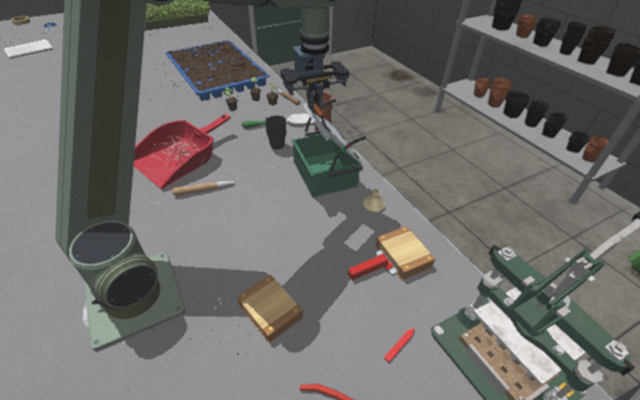

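```bash
python3 - <<'E'
from m import *
from chk import ang
S=cam('scene'); print(ang(S,(230+386/4.2,60+228/4.2),-56))
im=cv2.imread('pics/s11.png')
m,c=blob(im,(0,150,70),(8,255,255),(340,240,400,285))
q=np.array([ray(S,p,15)[:2] for p in c.reshape(-1,2)]);c0=np.array([674,-207.4]);y=np.radians(-2.5);ex=np.array([np.cos(y),np.sin(y)]);ey=np.array([-ex[1],ex[0]])
print('handle rear x in holder',((q-c0)@ex).min(),'expected about -170; y mid',((q-c0)@ey).mean())
s=env.state();print(s['qvel'].round(2),s['force'].round(1))
E
```

```text
(np.float64(0.847), np.float64(202.2))
handle rear x in holder -165.98271185151722 expected about -170; y mid 1.2723648988109915
[ 0.   -0.04 -0.05 -0.02  0.02  0.04] [-5.7  0.3  7.9]
```

The lid is held at about 0.84 rad and the scraper is home, so I'm handing in.

```bash
python3 -c "
from workcell import env
print(env.job_done()); s=env.state(); print(s['time_s'],s['ee_pos'],s['gripper_width'])"
```

```text
the job is handed in; nothing more can be done
None
the job is handed in; nothing more can be done
```

I slid the scraper into the farther holder, let it go, then raised the lid past its balance point and brought it back. I handed the job in at about 20.7 s of the 58 s, still holding the bar. No verdict came back.

- **Scraper:** I pushed it in until it touched the slot's end, at about 6 N. The tip was then about 36 mm along the holder's x by the arm, against 35 mm for the slot end. In the last picture the handle's rear end measured -166 mm in the holder's frame, where I expected -170 mm. That is within the error of the measurement.
- **Lid:** It went up to about 1.10 rad and stayed past the balance point for more than 0.1 s. I then lowered it to 0.83 rad by the arm and 0.85 rad by the camera, with the pointers on the green mark. The grip is firm (bar 11.2 mm between the pads) and the arm is nearly still.
- **Leftover force:** A side force of about 10 N remains on the tool from small errors in my path round the hinge. It peaked at about 14 N, well under the 120 N wrist limit.
- **Bystanders:** The brass rose, red labels and black pots look unmoved in the last picture. I did not measure their positions.

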